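# Lock a keg on its cradle with a wedge

### The arm

A 6-joint arm with a two-finger parallel gripper is mounted at the origin on a cart in front of the work surface, level with it; the furniture and walls round the work are solid. World frame = base frame: x ahead of the robot, y to its left, z up, the work surface at z = 0. Lengths are in m, angles in rad, forces in N, time in s.
With the tool pointing down it reaches from about 0.375 to 0.9 m from the base axis. Payload 3.1 kg.
Tool frame: the origin (TCP) lies midway between the tips of the shut fingers; the grasp point (between the pads) lies 19 mm behind it; z points along the fingers, y is the line along which they close (so a half turn about z gives the same grasp; the last joint's range is limited). The gripper opens to 87 mm and grips with 3 to 60 N. Pads are 19 mm wide; open, the fingers measure 117 mm over their backs; the gripper's body (75 mm by 190 mm) begins 51 mm behind the grasp point.
Start: joints at [1.077, 0.527, 1.433, -0, 1.181, -0.178], TCP at [0.194, 0.594, 0.223] pointing down, gripper open.
Joint ranges: [-3.08, 3.08], [-0.75, 2.2], [0.22, 2.44], [-1.43, 4.57], [0, 2.65], [-2.85, 2.85]. Speed limits (rad/s): [2.79, 2.79, 3.14, 3.14, 3.14, 3.14].

### API

Orientations are given as a unit quaternion [x, y, z, w].
In Python, from rig import get_obs, cams, job gives the robot as it stands.
- The arm moves only by the tool servo_tool, never from a script. Its argument "moves" is text: rows parted by semicolons, each of 5 numbers parted by spaces: the shift along the tool's x, y, z in m, then the turn about the tool's z in degrees, then the finger opening in m, from 0 to 0.087. In form: dx dy dz spin claw; .... A call has 1 to 10 rows; each row is the pose to reach, as a shift and turn from the pose commanded when the call began, along the tool's axes at that moment; what a row does not reach only later rows make up. A row lasts 1/12 s, in which the tool goes at most 41.7 mm and 7.16 degrees, less where a joint would pass 70% of its speed; a pose out of reach is approached as far as the arm can. A call with a gripper value outside its range is refused whole. The fingers move at their own pace and stop on an object; "grip_force" is the grip in N (left out, the last holds). Time passes only in rows, so rows that repeat a pose let the fingers close. It gives the time, the measured TCP pose, the force, the opening and the grip force at its end, in the units of the state.
- get_obs(): the state, without advancing time (a new reading comes with each control period).
- cams.camera(name): name is "side" or "top" or "wrist"; returns the picture (384x512x3 uint8, blue, green, red); there is no depth.
- cams.camera_model(name): a dict with "fx", "fy", "cx", "cy" (pixels), "dist" ([k1, k2, p1, p2, k3] as OpenCV has them; the pictures are not rectified), "R" (3x3) and "t" (3): a world point X has camera coordinates R X + t. Camera axes: x right, y down, z forward; pixel columns grow to the right and rows downward; lengths in m; the calibration is good to about 2 mm. A picture is of the moment at which its call begins: read the wrist's pose just before it. camera_model takes no time and is no camera call; for the wrist camera it gives the pose at the moment of the call.
- job.hand_in(): hands the job in; it is judged then, once.
The state is a dict: "time": time; "q": joint angles; "joint_velocities": joint speeds; "joint_torque": joint torques, N m; "position": TCP position; "tool_rot": TCP orientation; "ft_force": force on the tool from outside, world axes, zero at the start; "moment": the same for the moment, N m; "grip_width": finger opening in m; "grip_force": force on a finger pad.
Only numpy, scipy, OpenCV 4.12 (cv2) and the standard library are available. Lean on these libraries where they do the work, as an engineer would, in place of code of your own. Each camera call takes 0.05 s, during which the arm holds its last target. There are 200 camera calls.

### The job

Lock the loose keg on its wooden cradle before it is filled and tapped: set the loose wooden wedge flat on the board in front of the keg, thin edge towards it and midway along it, and drive the wedge in under the belly until the keg has run back against the rear chock bar and is raised just clear of the board, by about 5 mm, borne only by the wedge and the bar. Let the wedge do the work: do not push or hold the keg with the gripper, and leave everything else on the counter alone.

Things in the scene. Friction and masses are not known exactly. Their poses are not given: they have to be found in the camera images.
- cradle: Wooden board on rubber feet, fixed to the counter, 360 mm (x) by 220 mm (y); its flat top is 22 mm above the counter. Origin: middle of the board at counter level; x points from the open front (robot's side) to the rear, z up.
- cleat_gap (a point): Midpoint between two 6 mm high cleats screwed on the board just in front of the keg, which keep it from rolling off: each is 22 mm long (x) by 46 mm (y) and starts 61 mm to the side of this point, so a lane 122 mm wide is free for the wedge. The point is on the board's top.
- slots (a point): Middle of the board's rear, on its top. Here a wooden chock bar (200 mm wide, 48 mm high, front face sloping 45 degrees) is clamped fast across the board; its place varies by 18 mm and is not reported. The keg rests against it when the keg's axis is at cradle x = 40 to 58 mm: find it by feel or by watching the keg.
- keg: Plain steel mini keg lying across the board, 180 mm diameter, 260 mm long, empty, 0.7 to 1 kg, rolling at a touch. Origin on its axis at mid length, y along the axis. At the start the axis is 112 mm above the counter, at cradle x = 22 to 36 mm. The belly overhangs the lane: bring the wedge in level from the front; for the last of the drive lean the tool back 25 to 45 degrees, or it fouls the keg.
- wedge: Loose wooden wedge, 95 mm long, 56 mm wide, 31 mm high at the thick end, 3.5 mm at the thin edge (16 degree slope), 0.09 kg. It lies on its flat underside on the counter, thin edge pointing any way, to the right of the cradle. Origin: centre of the underside; x points to the thin edge, z up.
- wedge_edge (a point): Middle of the wedge's thin edge, at its underside. The wedge meets the keg when this edge is about 25 mm in front of the keg's axis. Pushing it takes about 1 N while the keg rolls back, 5 to 15 N while it raises the keg. With the keg against the bar every 10 mm of drive raises it 2 to 3 mm; the wedge stays where it is left.
- tin: Squat food tin, 76 mm diameter, 58 mm high, a bystander standing on the counter some 15 cm from the wedge. Origin: centre of its underside.
- portion_cup: White sauce cup, 57 mm wide, 26 mm high, a bystander on the counter. Origin: centre of its underside.
- cup_lid: Black cup lid, 94 mm diameter, 19 mm high, a bystander on the counter. Origin: centre of its underside.
Things that resemble listed ones, but are neither listed nor needed, are in the scene too. Several things have the shape of the wedge; the one meant has the colours described above.

How it is judged:
By the outcome, as a careful person would: the job done as asked, in the order asked, and still so for the second after the job is handed in, with the robot touching nothing.
It also fails if it takes over 61 s, if anything falls off the work surface, if the arm or the gripper's body presses on something with over 40 N, if the wrist force passes 120 N, or if a joint passes its speed limit or range.

## Working session

There is one attempt and no reset: what is moved stays moved. The work goes in short steps, Python scripts to look and compute and a tool call to move; the robot and the scene stay as the last step left them, time stands still between calls to the robot, and variables do not carry over. Pictures are saved under pics/ and viewed, at most 10 in all, crops included, and the job is handed in when it is done.

Besides the shell and the picture viewer there is one more tool, called after ">>>" as name(argument=value, ...), one argument or row to a line, values as JSON. servo_tool: Moves the arm, as the interface text tells. Its arguments: {"type":"object","properties":{"moves":{"type":"string"},"grip_force":{"type":"number"}},"required":["moves"]}

```bash
ls; mkdir -p pics; python3 - <<'E'
from rig import get_obs,cams
import cv2,numpy as np
o=get_obs();print(o['time'],o['position'],o['tool_rot'])
for n in ("top","side"):
    im=cams.camera(n);cv2.imwrite(f"pics/{n}0.png",im)
    m=cams.camera_model(n);print(n,m)
E
```

```text
pics
0.0 [0.19373755 0.59344248 0.22156585] [ 1.57222441e-01  9.87562606e-01 -1.04203611e-03 -3.42649424e-04]
top {'fx': 372.23751201765697, 'fy': 372.23751201765697, 'cx': 260.7236003795815, 'cy': 196.3837438744956, 'dist': array([0.00831752, 0.        , 0.        , 0.        , 0.        ]), 'R': array([[-9.64379697e-03, -9.99952216e-01, -1.60106678e-03],
       [-9.77364326e-01,  9.76433551e-03, -2.11337722e-01],
       [ 2.11343257e-01, -4.73272534e-04, -9.77411788e-01]]), 't': array([-0.10366605,  0.63739662,  0.92868803])}
side {'fx': 356.6336004529987, 'fy': 356.6336004529987, 'cx': 252.83513932834973, 'cy': 195.0318812123842, 'dist': array([-0.07649885,  0.        ,  0.        ,  0.        ,  0.        ]), 'R': array([[-6.22807690e-01,  7.82374823e-01,  4.66214417e-04],
       [ 5.49793494e-01,  4.38085657e-01, -7.11201849e-01],
       [-5.56630663e-01, -4.42685659e-01, -7.02987704e-01]]), 't': array([ 0.45043703, -0.24245211,  1.33741983])}
```

View pics/top0.png

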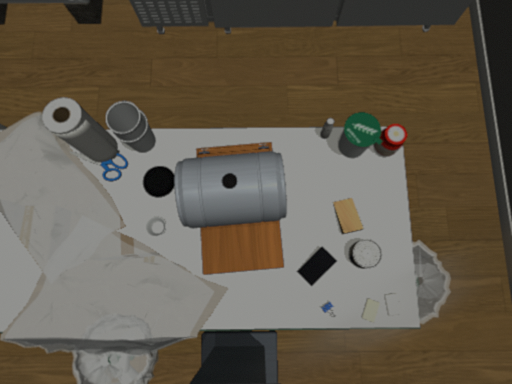

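View pics/side0.png

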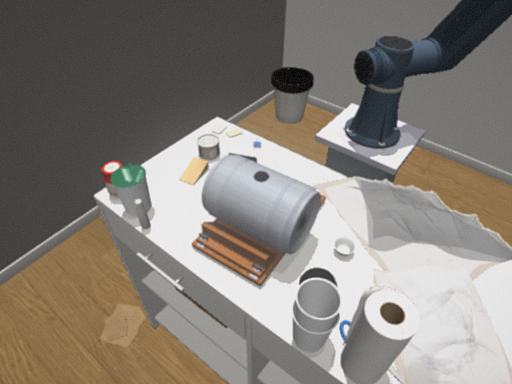

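Candidates: tan block (348,215), black block (317,266), small pale pieces (370,309) and (392,303). The tan wooden one matches the description; I'll check it in a crop and measure.

```bash
cat >h.py <<'E'
import cv2,numpy as np
from rig import get_obs,cams
def ray(m,uv):
    K=np.array([[m['fx'],0,m['cx']],[0,m['fy'],m['cy']],[0,0,1]])
    p=cv2.undistortPoints(np.array(uv,float).reshape(-1,1,2),K,np.array(m['dist'])).reshape(-1,2)
    R=np.array(m['R']);d=np.c_[p,np.ones(len(p))]@R
    return -R.T@np.array(m['t']),d
def plane(m,uv,z):
    c,d=ray(m,uv);return c+d*((z-c[2])/d[:,2])[:,None]
def proj(m,X):
    K=np.array([[m['fx'],0,m['cx']],[0,m['fy'],m['cy']],[0,0,1]])
    return cv2.projectPoints(np.array(X,float).reshape(-1,1,3),cv2.Rodrigues(np.array(m['R']))[0],np.array(m['t']),K,np.array(m['dist']))[0].reshape(-1,2)
E
python3 - <<'E'
from h import *
im=cv2.imread('pics/top0.png');m=cams.camera_model('top')
hsv=cv2.cvtColor(im,cv2.COLOR_BGR2HSV)
print(hsv[215,348],hsv[255,240],hsv[309,370])
mask=cv2.inRange(hsv,(8,70,110),(28,255,255));mask[:,:320]=0;mask[:190]=0;mask[240:]=0;mask[:,375:]=0
cs,_=cv2.findContours(mask,0,2);c=max(cs,key=cv2.contourArea)
b=cv2.boxPoints(cv2.minAreaRect(c));print(b);print(plane(m,b,0.0).round(4))
mk=cv2.inRange(hsv,(2,110,60),(18,255,255));mk[:,:190]=0;mk[:,295:]=0;mk[:130]=0;mk[285:]=0
ys=np.arange(235,268,4)
for y in ys:
    xs=np.where(mk[y])[0];print(y,xs.min(),xs.max(),plane(m,[[xs.min(),y],[xs.max(),y]],.022)[:,:2].round(4).tolist())
for x in range(210,280,12):
    r=np.where(mk[:,x])[0];print(x,r.min(),r.max(),plane(m,[[x,r.min()],[x,r.max()]],.022)[:,:2].round(4).tolist())
a=cv2.resize(im[180:330,295:420],None,fx=4.6,fy=4,interpolation=2)
s=cv2.imread('pics/side0.png')
cv2.imwrite('pics/c1.png',a)
E
```

```text
[ 19 113 147] [ 14 175 112] [ 30  29 142]
[[332.66968 202.47514]
 [351.0407  195.91405]
 [362.53394 228.09505]
 [344.1629  234.65614]]
[[ 0.6312 -0.315   0.    ]
 [ 0.6499 -0.3685  0.    ]
 [ 0.557  -0.3951  0.    ]
 [ 0.5391 -0.3425  0.    ]]
235 201 279 [[0.5396, 0.0549], [0.5375, -0.159]]
239 202 280 [[0.5286, 0.0519], [0.5265, -0.1615]]
243 202 280 [[0.5177, 0.0516], [0.5156, -0.1613]]
247 202 281 [[0.5069, 0.0514], [0.5047, -0.1638]]
251 202 281 [[0.496, 0.0511], [0.4939, -0.1636]]
255 202 281 [[0.4853, 0.0508], [0.4832, -0.1633]]
259 203 282 [[0.4746, 0.0479], [0.4725, -0.1658]]
263 203 282 [[0.4639, 0.0476], [0.4618, -0.1656]]
267 203 277 [[0.4533, 0.0474], [0.4513, -0.1519]]
210 148 273 [[0.7906, 0.035], [0.4373, 0.0282]]
222 147 272 [[0.7933, 0.0004], [0.4396, -0.0039]]
234 146 270 [[0.796, -0.0342], [0.4445, -0.0361]]
246 145 269 [[0.7987, -0.0689], [0.4469, -0.0684]]
258 144 268 [[0.8014, -0.1036], [0.4492, -0.1007]]
270 143 267 [[0.8041, -0.1383], [0.4515, -0.133]]
```

View pics/c1.png

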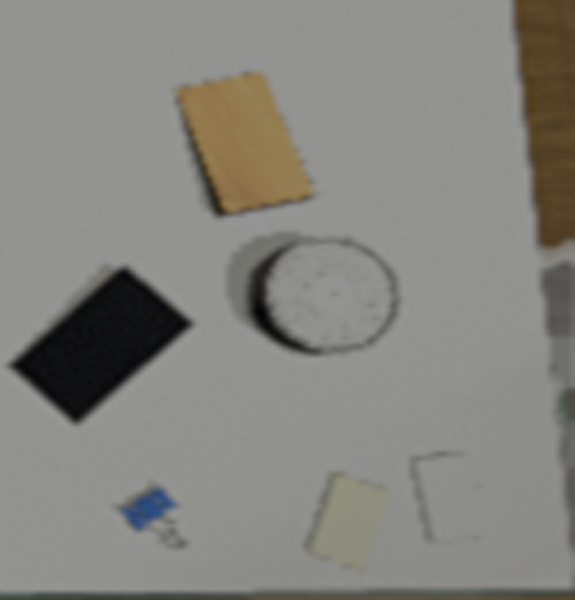

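The tan block at crop (245,140) is the wooden wedge. Its thin edge points up in the image (+x), since the side shadow widens toward the bottom. The black block at (100,345) and the pale pieces are decoys. The moves have no tilt axis, so I'll raise the arm to its reach limit and see how the servo handles orientation there.

>>> servo_tool(
  moves="0 0 -0.04 0 0.087;0 0 -0.08 0 0.087;0 0 -0.12 0 0.087;0 0 -0.16 0 0.087;0 0 -0.2 0 0.087;0 0 -0.24 0 0.087;0 0 -0.28 0 0.087;0 0 -0.32 0 0.087;0 0 -0.36 0 0.087;0 0 -0.4 0 0.087",
)

```text
time: 0.93
position: [0.1937, 0.5934, 0.6243]
tool_rot: [0.157, 0.988, -0.0, -0.0]
ft_force: [-0.2, 1.0, 0.1]
grip_width: 0.0869
grip_force: 0.0
```

>>> servo_tool(
  moves="0 0 -0.04 0 0.087;0 0 -0.08 0 0.087;0 0 -0.12 0 0.087;0 0 -0.16 0 0.087;0 0 -0.2 0 0.087;0 0 -0.24 0 0.087;0 0 -0.28 0 0.087;0 0 -0.32 0 0.087",
)

```text
time: 1.6
position: [0.1728, 0.5294, 0.77]
tool_rot: [0.157, 0.988, 0.01, 0.002]
ft_force: [0.2, 0.6, -0.6]
grip_width: 0.087
grip_force: 0.0
```

```bash
python3 - <<'E'
from h import *
from scipy.spatial.transform import Rotation as R
o=get_obs();print(o['time'],o['position'],o['q'],R.from_quat(o['tool_rot']).as_matrix().round(3))
E
```

```text
1.6 [0.17279681 0.52935458 0.77001917] [ 1.05250998  0.38769674  0.2186336   0.00633649  2.51506821 -0.19739393] [[-0.951  0.31   0.007]
 [ 0.311  0.95   0.019]
 [-0.     0.021 -1.   ]]
```

>>> servo_tool(
  moves="0 0 -0.04 0 0.087;0 0 -0.08 0 0.087;0 0 -0.12 0 0.087;0 0 -0.16 0 0.087;0 0 -0.2 0 0.087;0 0 -0.24 0 0.087;0 0 -0.28 0 0.087;0 0 -0.32 0 0.087",
)

```text
time: 2.27
position: [0.1472, 0.4504, 0.8234]
tool_rot: [0.157, 0.987, 0.017, 0.003]
ft_force: [-0.1, -0.6, -1.0]
grip_width: 0.087
grip_force: 0.0
```

>>> servo_tool(
  moves="0 0 0.04 0 0.087;0 0 0.08 0 0.087;0 0 0.12 0 0.087;0 0 0.16 0 0.087;0 0 0.2 0 0.087",
)

```text
time: 2.68
position: [0.1489, 0.4565, 0.6273]
tool_rot: [0.157, 0.987, 0.017, 0.003]
ft_force: [1.3, 0.9, 0.4]
grip_width: 0.0871
grip_force: 0.0
```

```bash
python3 - <<'E'
from h import *
from scipy.spatial.transform import Rotation as R
o=get_obs();print(o['time'],o['position'],o['q'],R.from_quat(o['tool_rot']).as_matrix().round(3))
E
```

```text
2.6833 [0.14890866 0.45647869 0.62725102] [ 1.01679096  0.09313668  1.01462659  0.00906008  1.99963908 -0.23433052] [[-0.951  0.31   0.011]
 [ 0.311  0.95   0.033]
 [-0.     0.035 -0.999]]
```

Tilt picked up at the reach limit carries over into later moves, so I can lean the tool deliberately by pushing outward at full reach. The grasp comes first.

```bash
cat >>h.py <<'E'
from scipy.spatial.transform import Rotation as Rot
def st(*targets):
    o=get_obs();p=np.array(o['position']);M=Rot.from_quat(o['tool_rot']).as_matrix()
    print('t',round(o['time'],2),'p',p.round(4),'q',np.round(o['q'],2),'f',np.round(o['ft_force'],1),'w',round(o['grip_width'],4))
    print('x',M[:,0].round(3),'y',M[:,1].round(3),'z',M[:,2].round(3))
    for t in targets: print(t,'->',(M.T@(np.array(t)-p)).round(4))
    return p,M
E
python3 -c "
from h import *
st([.45,.15,.5],[.58,-.34,.3])"
```

```text
t 2.68 p [0.1489 0.4565 0.6273] q [ 1.02  0.09  1.01  0.01  2.   -0.23] f [1.3 0.9 0.4] w 0.0871
x [-0.951  0.311 -0.   ] y [0.31  0.95  0.035] z [ 0.011  0.033 -0.999]
[0.45, 0.15, 0.5] -> [-0.3814 -0.2022  0.1202]
[0.58, -0.34, 0.3] -> [-0.6571 -0.6343  0.3052]
```

>>> servo_tool(
  moves="-0.035 -0.018 0.011 7 0.087;-0.07 -0.036 0.022 14 0.087;-0.105 -0.054 0.033 21 0.087;-0.14 -0.072 0.044 28 0.087;-0.175 -0.09 0.055 35 0.087;-0.21 -0.108 0.066 42 0.087;-0.245 -0.126 0.077 49 0.087;-0.28 -0.144 0.088 56 0.087;-0.315 -0.162 0.099 63 0.087;-0.35 -0.18 0.11 70 0.087",
)

```text
time: 3.52
position: [0.4281, 0.1796, 0.5125]
tool_rot: [0.697, 0.716, 0.016, -0.008]
ft_force: [0.6, 0.8, -0.2]
grip_width: 0.0868
grip_force: 0.0
```

```bash
python3 -c "
from h import *
st([.58,-.34,.25])"
```

```text
t 3.52 p [0.4281 0.1796 0.5125] q [0.13 0.06 1.33 0.03 1.73 0.11] f [ 0.6  0.8 -0.2] w 0.0868
x [-0.027  0.999  0.033] y [1.    0.027 0.012] z [ 0.011  0.033 -0.999]
[0.58, -0.34, 0.25] -> [-0.5319  0.1349  0.2466]
```

>>> servo_tool(
  moves="-0.035 0.009 0.016 7 0.087;-0.07 0.018 0.033 14 0.087;-0.106 0.027 0.049 21 0.087;-0.141 0.036 0.066 28 0.087;-0.177 0.045 0.082 35 0.087;-0.212 0.054 0.098 42 0.087;-0.248 0.063 0.115 49 0.087;-0.283 0.072 0.131 56 0.087;-0.319 0.08 0.147 63 0.087;-0.354 0.09 0.164 70 0.087",
)

```text
time: 4.35
position: [0.5308, -0.1657, 0.3377]
tool_rot: [0.982, 0.187, 0.008, -0.015]
ft_force: [0.1, 0.5, 0.7]
grip_width: 0.0871
grip_force: 0.0
```

```bash
python3 -c "
from h import *
st([.58,-.34,.25])"
```

```text
t 4.35 p [ 0.5308 -0.1657  0.3377] q [-0.52  0.32  1.45  0.03  1.38  0.67] f [0.1 0.5 0.7] w 0.0871
x [0.93  0.367 0.022] y [ 0.367 -0.93  -0.027] z [ 0.01   0.033 -0.999]
[0.58, -0.34, 0.25] -> [-0.0201  0.1826  0.0824]
```

>>> servo_tool(
  moves="-0.004 0.036 0.016 3 0.087;-0.008 0.073 0.033 5.5 0.087;-0.012 0.11 0.049 5.5 0.087;-0.016 0.146 0.066 5.5 0.087;-0.02 0.183 0.082 5.5 0.087;-0.02 0.183 0.082 5.5 0.087",
)

```text
time: 4.85
position: [0.5808, -0.3445, 0.2452]
tool_rot: [0.99, 0.14, 0.005, -0.016]
ft_force: [-0.2, -0.1, -0.1]
grip_width: 0.0868
grip_force: 0.0
```

```bash
python3 - <<'E'
from h import *
p,M=st()
m=cams.camera_model('wrist');im=cams.camera('wrist');cv2.imwrite('pics/w1.png',im)
hsv=cv2.cvtColor(im,cv2.COLOR_BGR2HSV)
mask=cv2.inRange(hsv,(8,70,90),(28,255,255))
cs,_=cv2.findContours(mask,0,2)
for c in sorted(cs,key=cv2.contourArea)[-2:]:
    b=cv2.boxPoints(cv2.minAreaRect(c));print(cv2.contourArea(c),b.round(0).tolist());print(plane(m,b,0.0)[:,:2].round(4).tolist())
print('cam',(-m['R'].T@m['t']).round(3),m['R'][2])
s=cams.camera('side');cv2.imwrite('pics/s1.png',cv2.resize(s[0:250,130:430],None,fx=2.4,fy=2.4))
E
```

```text
t 4.85 p [ 0.5808 -0.3445  0.2452] q [-0.71  0.58  1.26  0.03  1.32  0.57] f [-0.2 -0.1 -0.1] w 0.0868
x [0.961 0.277 0.015] y [ 0.277 -0.96  -0.031] z [ 0.006  0.034 -0.999]
7276.5 [[-5.0, 212.0], [1.0, 116.0], [129.0, 124.0], [123.0, 220.0]]
[[0.3887, 0.0483], [0.5462, 0.0463], [0.5866, -0.1477], [0.44, -0.1633]]
15830.5 [[374.0, 220.0], [468.0, -17.0], [545.0, 13.0], [451.0, 250.0]]
[[0.5516, -0.5298], [0.8853, -0.5312], [0.8879, -0.6482], [0.5389, -0.6658]]
cam [ 0.649 -0.329  0.408] [-0.25021733 -0.04212221 -0.96727297]
```

View pics/w1.png

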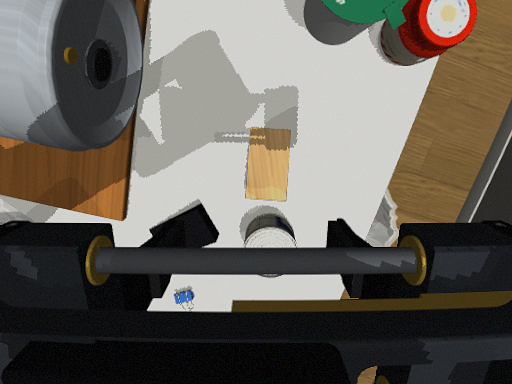

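View pics/s1.png

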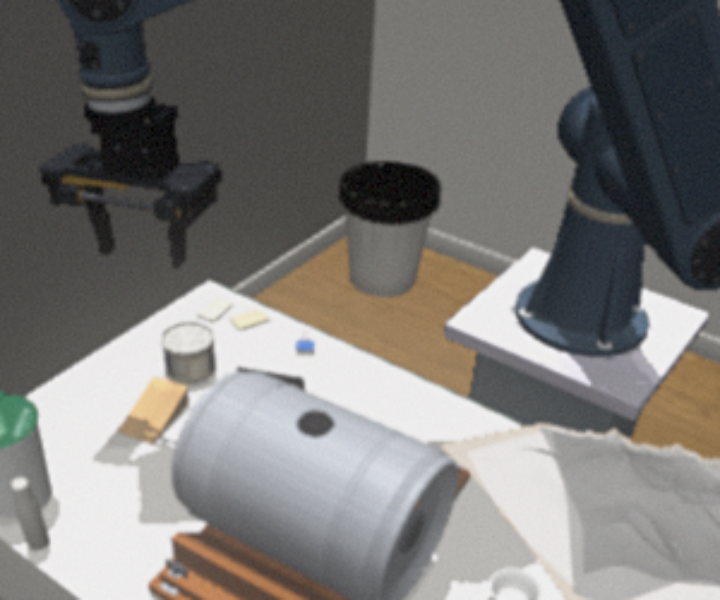

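The wrist view shows the wedge clear at (252,128)–(287,201), with its thin edge up and nothing near the fingers. The side view confirms the gripper body is wide along the finger-closing line.

```bash
python3 - <<'E'
from h import *
im=cv2.imread('pics/w1.png');m=cams.camera_model('wrist')
hsv=cv2.cvtColor(im,cv2.COLOR_BGR2HSV)
print(hsv[140,270],hsv[190,270],hsv[136,230])
mask=cv2.inRange(hsv,(10,60,60),(28,255,255));mask[:,:200]=0;mask[:,320:]=0;mask[:110]=0;mask[215:]=0
mask=cv2.morphologyEx(mask,cv2.MORPH_OPEN,np.ones((7,7)))
c=max(cv2.findContours(mask,0,2)[0],key=cv2.contourArea)
a=cv2.approxPolyDP(c,5,True).reshape(-1,2);print(a.tolist())
for z in (0,.0035,.031):print(z,plane(m,a,z)[:,:2].round(4).tolist())
st()
E
```

```text
[ 17 121 135] [ 21 113 214] [ 23   5 199]
[[250, 128], [246, 197], [285, 200], [290, 130]]
0 [[0.6282, -0.308], [0.5298, -0.3301], [0.5421, -0.3869], [0.6414, -0.3626]]
0.0035 [[0.6284, -0.3082], [0.5308, -0.33], [0.543, -0.3864], [0.6414, -0.3623]]
0.031 [[0.6297, -0.3092], [0.5387, -0.3296], [0.5501, -0.3822], [0.6419, -0.3597]]
t 4.95 p [ 0.5807 -0.3391  0.2488] q [-0.71  0.57  1.26  0.03  1.32  0.57] f [0.1 0.7 0.5] w 0.0873
x [0.96  0.28  0.018] y [ 0.28  -0.959 -0.033] z [ 0.008  0.036 -0.999]
```

```bash
python3 -c "
from h import *
st([.567,-.358,.07],[.567,-.358,.006])"
```

```text
t 4.95 p [ 0.5807 -0.3391  0.2488] q [-0.71  0.57  1.26  0.03  1.32  0.57] f [0.1 0.7 0.5] w 0.0873
x [0.96  0.28  0.018] y [ 0.28  -0.959 -0.033] z [ 0.008  0.036 -0.999]
[0.567, -0.358, 0.07] -> [-0.0216  0.0201  0.1779]
[0.567, -0.358, 0.006] -> [-0.0227  0.0222  0.2419]
```

>>> servo_tool(
  moves="-0.01 0.01 0.04 1.5 0.087;-0.022 0.021 0.08 1.5 0.087;-0.022 0.021 0.12 1.5 0.087;-0.022 0.021 0.15 1.5 0.087;-0.022 0.021 0.18 1.5 0.087;-0.022 0.022 0.205 1.5 0.087;-0.023 0.022 0.225 1.5 0.087;-0.023 0.022 0.238 1.5 0.087;-0.023 0.022 0.242 1.5 0.087;-0.023 0.022 0.242 1.5 0.087",
  grip_force=20,
)

```text
time: 5.78
position: [0.5685, -0.3567, 0.0084]
tool_rot: [0.991, 0.13, 0.007, -0.016]
ft_force: [-0.0, 0.4, 0.4]
grip_width: 0.0871
grip_force: 0.0
```

>>> servo_tool(
  moves="0 0 0 0 0.05;0 0 0 0 0.05;0 0 0 0 0.05;0 0 0 0 0.05;0 0 0 0 0.05;0 0 0 0 0.05",
)

```text
time: 6.28
position: [0.5685, -0.3579, 0.0088]
tool_rot: [0.991, 0.13, 0.008, -0.016]
ft_force: [-0.4, 1.4, 3.2]
grip_width: 0.0557
grip_force: 19.9
```

>>> servo_tool(
  moves="0 0 -0.04 0 0.05;0 0 -0.08 0 0.05;0 0 -0.12 0 0.05;0 0 -0.14 0 0.05",
)

```text
time: 6.62
position: [0.5687, -0.3642, 0.1532]
tool_rot: [0.991, 0.13, 0.01, -0.013]
ft_force: [1.7, -0.9, -1.1]
grip_width: 0.0561
grip_force: 19.8
```

```bash
python3 -c "
from h import *
st([.5,-.055,.12],[.5,-.055,.04])"
```

```text
t 6.62 p [ 0.5687 -0.3642  0.1532] q [-0.75  0.67  1.36  0.04  1.12  0.55] f [ 1.7 -0.9 -1.1] w 0.0561
x [0.966 0.257 0.023] y [ 0.257 -0.966 -0.023] z [ 0.016  0.028 -0.999]
[0.5, -0.055, 0.12] -> [ 0.0123 -0.3156  0.0408]
[0.5, -0.055, 0.04] -> [ 0.0104 -0.3138  0.1207]
```

```bash
python3 -c "
from h import *
st([.46,-.2,.13],[.46,-.059,.12])"
```

```text
t 6.62 p [ 0.5687 -0.3642  0.1532] q [-0.75  0.67  1.36  0.04  1.12  0.55] f [ 1.7 -0.9 -1.1] w 0.0561
x [0.966 0.257 0.023] y [ 0.257 -0.966 -0.023] z [ 0.016  0.028 -0.999]
[0.46, -0.2, 0.13] -> [-0.0634 -0.1861  0.026 ]
[0.46, -0.059, 0.12] -> [-0.0274 -0.322   0.04  ]
```

>>> servo_tool(
  moves="-0.035 -0.01 0.005 1 0.05;-0.06 -0.04 0.01 3 0.05;-0.075 -0.075 0.015 5 0.05;-0.075 -0.11 0.02 7 0.05;-0.07 -0.15 0.025 9 0.05;-0.06 -0.19 0.03 10 0.05;-0.05 -0.23 0.035 10 0.05;-0.04 -0.27 0.037 10 0.05;-0.03 -0.3 0.04 10 0.05;-0.027 -0.32 0.04 10 0.05",
)

```text
time: 7.45
position: [0.4579, -0.0557, 0.1169]
tool_rot: [0.999, 0.044, 0.005, -0.017]
ft_force: [0.2, -0.3, -0.3]
grip_width: 0.056
grip_force: 19.8
```

>>> servo_tool(
  moves="0 0 0 0 0.05;0 0 0 0 0.05",
)

```text
time: 7.62
position: [0.4588, -0.0581, 0.1172]
tool_rot: [0.999, 0.044, 0.006, -0.016]
ft_force: [-0.5, 0.2, -0.3]
grip_width: 0.056
grip_force: 19.8
```

```bash
python3 - <<'E'
from h import *
p,M=st([.46,-.059,.045],[.5,-.055,.04])
m=cams.camera_model('wrist');im=cams.camera('wrist');cv2.imwrite('pics/w2.png',im)
ex=np.array([.996,.089,0]);ey=np.array([-.089,.996,0]);o=np.array([.62,-.044,.022])
for n,pt in dict(FR=(-180,-110),FL=(-180,110),lane0=(-100,0)).items():
    print(n,proj(m,o+ex*pt[0]/1e3+ey*pt[1]/1e3).round())
E
```

```text
t 7.62 p [ 0.4588 -0.0581  0.1172] q [-0.39  0.49  1.94  0.05  0.72  1.05] f [-0.5  0.2 -0.3] w 0.056
x [0.996 0.088 0.014] y [ 0.088 -0.996 -0.032] z [ 0.011  0.033 -0.999]
[0.46, -0.059, 0.045] -> [0.0001 0.0033 0.0722]
[0.5, -0.055, 0.04] -> [0.0402 0.003  0.0777]
FR [[376. 213.]]
FL [[145. 211.]]
lane0 [[260. 125.]]
```

View pics/w2.png

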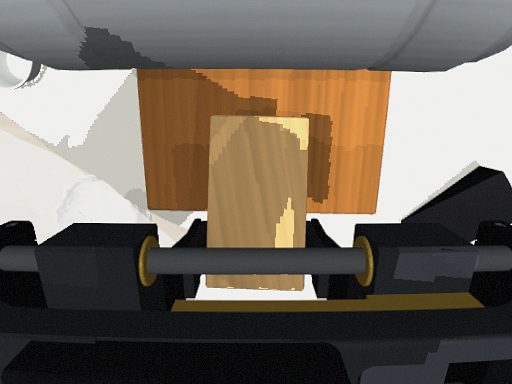

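>>> servo_tool(
  moves="0 0.002 0.035 0 0.05;0 0.004 0.065 0 0.05;0.01 0.004 0.07 0 0.05;0.025 0.005 0.071 0 0.05;0.04 0.005 0.073 0 0.05;0.041 0.005 0.08 0 0.05;0.041 0.005 0.085 0 0.05;0.041 0.005 0.087 0 0.05;0.041 0.005 0.087 0 0.05",
)

```text
time: 8.42
position: [0.5007, -0.0579, 0.0308]
tool_rot: [0.999, 0.042, 0.006, -0.016]
ft_force: [0.5, 0.1, -0.8]
grip_width: 0.0558
grip_force: 19.8
```

>>> servo_tool(
  moves="0 0 0.001 0 0.05;0 0 0.001 0 0.075;0 0 0.001 0 0.075;0 0 0.001 0 0.075;0 0 0.001 0 0.075;0 0 -0.035 0 0.075;-0.01 0 -0.07 0 0.075;-0.03 0 -0.11 0 0.075;-0.05 0 -0.14 0 0.075",
)

```text
time: 9.17
position: [0.4499, -0.0667, 0.171]
tool_rot: [0.999, 0.043, 0.006, -0.016]
ft_force: [0.1, 0.3, 0.7]
grip_width: 0.0749
grip_force: 0.0
```

>>> servo_tool(
  moves="0 0 -0.04 0 0;0 0 -0.08 0 0;0 0 -0.12 0 0;0 0 -0.16 0 0;0 0 -0.2 0 0;0 0 -0.24 0 0;0 0 -0.28 0 0;0 0 -0.28 0 0",
)

```text
time: 9.83
position: [0.4497, -0.0771, 0.4577]
tool_rot: [0.999, 0.043, 0.014, -0.013]
ft_force: [0.8, -0.2, 0.9]
grip_width: 0.0298
grip_force: 0.0
```

```bash
python3 - <<'E'
from h import *
st()
im=cams.camera('top');cv2.imwrite('pics/t2.png',cv2.resize(im[120:300,170:310],None,fx=3.3,fy=3.3,interpolation=2))
cv2.imwrite('pics/t2f.png',im)
m=cams.camera_model('top')
E
```

```text
t 9.83 p [ 0.4497 -0.0771  0.4577] q [-0.44  0.07  1.46  0.03  1.6   1.05] f [ 0.8 -0.2  0.9] w 0.0298
x [0.996 0.085 0.028] y [ 0.086 -0.996 -0.024] z [ 0.026  0.026 -0.999]
```

View pics/t2.png

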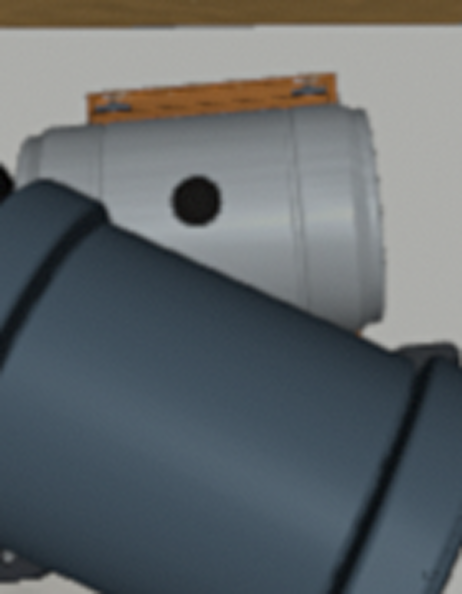

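```bash
python3 -c "
from h import *
st([.75,.18,.5])"
```

```text
t 9.88 p [ 0.4483 -0.0765  0.4538] q [-0.44  0.07  1.47  0.03  1.6   1.05] f [0.1 0.4 0. ] w 0.0253
x [0.996 0.085 0.022] y [ 0.086 -0.996 -0.027] z [ 0.02   0.029 -0.999]
[0.75, 0.18, 0.5] -> [ 0.3234 -0.2308 -0.0327]
```

>>> servo_tool(
  moves="0.032 -0.023 -0.003 0 0;0.065 -0.046 -0.006 0 0;0.097 -0.07 -0.01 0 0;0.13 -0.092 -0.013 0 0;0.162 -0.115 -0.016 0 0;0.195 -0.138 -0.02 0 0;0.227 -0.161 -0.023 0 0;0.26 -0.184 -0.026 0 0;0.292 -0.207 -0.03 0 0;0.323 -0.23 -0.033 0 0",
)

```text
time: 10.72
position: [0.7492, 0.1812, 0.4917]
tool_rot: [0.999, 0.043, 0.004, -0.016]
ft_force: [2.0, -0.3, 0.7]
grip_width: 0.0003
grip_force: 0.0
```

>>> servo_tool(
  moves="0.038 0 -0.015 0 0;0.076 0 -0.03 0 0;0.114 0 -0.045 0 0;0.152 0 -0.06 0 0;0.19 0 -0.075 0 0;0.23 0 -0.09 0 0",
)

```text
time: 11.22
position: [0.8128, 0.1719, 0.4978]
tool_rot: [0.999, 0.042, 0.022, -0.019]
ft_force: [0.5, 0.3, 0.2]
grip_width: 0.0008
grip_force: 0.0
```

```bash
python3 -c "
from h import *
st()"
```

```text
t 11.22 p [0.8128 0.1719 0.4978] q [0.06 0.79 0.22 0.04 2.09 1.57] f [0.5 0.3 0.2] w 0.0008
x [0.995 0.084 0.045] y [ 0.086 -0.996 -0.036] z [ 0.042  0.04  -0.998]
```

>>> servo_tool(
  moves="0.4 0 -0.3 0 0;0.4 0 -0.3 0 0;0.4 0 -0.3 0 0;0.4 0 -0.3 0 0;0.4 0 -0.3 0 0;0.4 0 -0.3 0 0;0.4 0 -0.3 0 0;0.4 0 -0.3 0 0;0.4 0 -0.3 0 0;0.4 0 -0.3 0 0",
)

```text
time: 12.05
position: [0.81, 0.1448, 0.5215]
tool_rot: [0.998, 0.042, 0.034, -0.021]
ft_force: [1.0, 0.6, -0.4]
grip_width: 0.0003
grip_force: 0.0
```

```bash
python3 -c "
from h import *
st()"
```

```text
t 12.05 p [0.81   0.1448 0.5215] q [0.03 0.76 0.22 0.05 2.1  1.54] f [ 1.   0.6 -0.4] w 0.0003
x [0.994 0.083 0.071] y [ 0.086 -0.996 -0.039] z [ 0.067  0.045 -0.997]
```

>>> servo_tool(
  moves="0.04 0 -0.03 0 0",
)

```text
time: 12.13
position: [0.8137, 0.1424, 0.5267]
tool_rot: [0.998, 0.042, 0.045, -0.023]
ft_force: [0.7, 0.5, -1.3]
grip_width: 0.0001
grip_force: 0.0
```

>>> servo_tool(
  moves="0.04 0 -0.03 0 0",
)

```text
time: 12.22
position: [0.8171, 0.1392, 0.5357]
tool_rot: [0.997, 0.042, 0.059, -0.024]
ft_force: [-0.1, -0.2, -0.3]
grip_width: 0.0007
grip_force: 0.0
```

>>> servo_tool(
  moves="0.04 0 -0.03 0 0",
)

```text
time: 12.3
position: [0.8197, 0.1361, 0.5453]
tool_rot: [0.996, 0.042, 0.072, -0.026]
ft_force: [-0.3, -0.3, -0.0]
grip_width: 0.0001
grip_force: 0.0
```

```bash
python3 -c "
from h import *
st()"
```

```text
t 12.3 p [0.8197 0.1361 0.5453] q [0.01 0.73 0.22 0.06 2.05 1.53] f [-0.3 -0.3 -0. ] w 0.0001
x [0.986 0.079 0.146] y [ 0.087 -0.995 -0.046] z [ 0.142  0.058 -0.988]
```

>>> servo_tool(
  moves="0.04 0 -0.03 0 0",
)

```text
time: 12.38
position: [0.8218, 0.1332, 0.5549]
tool_rot: [0.995, 0.041, 0.085, -0.028]
ft_force: [0.1, -0.7, -0.4]
grip_width: 0.0004
grip_force: 0.0
```

>>> servo_tool(
  moves="0.04 0 -0.03 0 0",
)

```text
time: 12.47
position: [0.8235, 0.1303, 0.5645]
tool_rot: [0.994, 0.041, 0.097, -0.029]
ft_force: [0.5, -1.0, -0.1]
grip_width: 0.0004
grip_force: 0.0
```

>>> servo_tool(
  moves="0.04 0 -0.03 0 0",
)

```text
time: 12.55
position: [0.8249, 0.1275, 0.5744]
tool_rot: [0.993, 0.041, 0.109, -0.031]
ft_force: [0.6, -0.7, 0.2]
grip_width: 0.0005
grip_force: 0.0
```

>>> servo_tool(
  moves="0.04 0 -0.03 0 0",
)

```text
time: 12.63
position: [0.8258, 0.1248, 0.5846]
tool_rot: [0.991, 0.041, 0.122, -0.032]
ft_force: [0.5, -0.6, -0.0]
grip_width: 0.0003
grip_force: 0.0
```

>>> servo_tool(
  moves="0.04 0 -0.015 0 0",
)

```text
time: 12.72
position: [0.8328, 0.1231, 0.5893]
tool_rot: [0.989, 0.04, 0.136, -0.033]
ft_force: [0.2, 0.1, 0.8]
grip_width: 0.0004
grip_force: 0.0
```

>>> servo_tool(
  moves="0.04 0 -0.015 0 0",
)

```text
time: 12.8
position: [0.8411, 0.1214, 0.5899]
tool_rot: [0.988, 0.04, 0.147, -0.035]
ft_force: [-0.4, 0.3, -0.0]
grip_width: 0.0006
grip_force: 0.0
```

>>> servo_tool(
  moves="0.04 0 -0.015 0 0",
)

```text
time: 12.88
position: [0.8484, 0.1196, 0.5917]
tool_rot: [0.986, 0.04, 0.159, -0.036]
ft_force: [-0.4, 0.6, -0.1]
grip_width: 0.0001
grip_force: 0.0
```

>>> servo_tool(
  moves="0.04 0 -0.015 0 0",
)

```text
time: 12.97
position: [0.8548, 0.1178, 0.5955]
tool_rot: [0.984, 0.039, 0.171, -0.038]
ft_force: [-0.6, 0.2, -0.0]
grip_width: 0.0005
grip_force: 0.0
```

```bash
python3 -c "
from h import *
st()"
```

```text
t 12.97 p [0.8548 0.1178 0.5955] q [-0.03  0.68  0.22  0.1   1.9   1.51] f [-0.6  0.2 -0. ] w 0.0005
x [0.938 0.064 0.339] y [ 0.09  -0.994 -0.061] z [ 0.333  0.088 -0.939]
```

>>> servo_tool(
  moves="0.04 -0.004 -0.01 0 0",
)

```text
time: 13.05
position: [0.8625, 0.1195, 0.5988]
tool_rot: [0.981, 0.038, 0.185, -0.039]
ft_force: [0.5, 0.1, 0.6]
grip_width: 0.0006
grip_force: 0.0
```

>>> servo_tool(
  moves="0.04 -0.004 -0.01 0 0",
)

```text
time: 13.13
position: [0.8699, 0.1225, 0.601]
tool_rot: [0.979, 0.038, 0.197, -0.04]
ft_force: [0.6, 0.7, -0.1]
grip_width: 0.0004
grip_force: 0.0
```

>>> servo_tool(
  moves="0.04 -0.004 -0.01 0 0",
)

```text
time: 13.22
position: [0.8766, 0.1249, 0.6043]
tool_rot: [0.976, 0.038, 0.209, -0.042]
ft_force: [0.3, 0.1, -0.5]
grip_width: 0.0004
grip_force: 0.0
```

>>> servo_tool(
  moves="0.04 -0.004 -0.01 0 0",
)

```text
time: 13.3
position: [0.8827, 0.127, 0.6089]
tool_rot: [0.973, 0.038, 0.222, -0.043]
ft_force: [0.5, 0.3, -1.4]
grip_width: 0.0002
grip_force: 0.0
```

>>> servo_tool(
  moves="0.04 -0.004 -0.01 0 0",
)

```text
time: 13.38
position: [0.8882, 0.1289, 0.6146]
tool_rot: [0.97, 0.037, 0.235, -0.045]
ft_force: [-0.0, -0.6, -0.0]
grip_width: 0.0005
grip_force: 0.0
```

>>> servo_tool(
  moves="0.04 -0.004 -0.01 0 0",
)

```text
time: 13.47
position: [0.893, 0.1306, 0.6214]
tool_rot: [0.967, 0.037, 0.248, -0.046]
ft_force: [-0.1, -0.2, -0.6]
grip_width: 0.0006
grip_force: 0.0
```

>>> servo_tool(
  moves="0.04 -0.004 -0.01 0 0",
)

```text
time: 13.55
position: [0.8973, 0.1322, 0.629]
tool_rot: [0.963, 0.037, 0.261, -0.048]
ft_force: [0.1, -0.2, 0.3]
grip_width: 0.0004
grip_force: 0.0
```

>>> servo_tool(
  moves="0.04 -0.004 -0.01 0 0",
)

```text
time: 13.63
position: [0.9009, 0.1335, 0.6372]
tool_rot: [0.96, 0.036, 0.274, -0.049]
ft_force: [0.8, -0.4, -0.3]
grip_width: 0.0002
grip_force: 0.0
```

>>> servo_tool(
  moves="0.04 -0.004 -0.01 0 0",
)

```text
time: 13.72
position: [0.904, 0.1347, 0.646]
tool_rot: [0.956, 0.036, 0.287, -0.05]
ft_force: [0.1, 0.3, -0.6]
grip_width: 0.0006
grip_force: 0.0
```

>>> servo_tool(
  moves="0.04 -0.004 -0.01 0 0",
)

```text
time: 13.8
position: [0.9066, 0.1358, 0.6553]
tool_rot: [0.952, 0.036, 0.299, -0.052]
ft_force: [0.8, 0.1, 0.6]
grip_width: 0.0004
grip_force: 0.0
```

```bash
python3 -c "
from h import *
st([.6,.0,.55],[.38,-.067,.4],[.38,-.067,.2],[.42,-.064,.035])"
```

```text
t 13.8 p [0.9066 0.1358 0.6553] q [-0.02  0.66  0.22  0.13  1.66  1.53] f [0.8 0.1 0.6] w 0.0004
x [0.818 0.037 0.574] y [ 0.099 -0.992 -0.077] z [ 0.567  0.12  -0.815]
[0.6, 0.0, 0.55] -> [-0.3163  0.1125 -0.1042]
[0.38, -0.067, 0.4] -> [-0.5848  0.1688 -0.1146]
[0.38, -0.067, 0.2] -> [-0.6996  0.1843  0.0485]
[0.42, -0.064, 0.035] -> [-0.7615  0.198   0.206 ]
```

```bash
cat >>h.py <<'E'
D=[(.1937,.5934,.2216,.527,1.433,1.181),(.1728,.5294,.77,.3877,.2186,2.5151),(.1489,.4565,.6273,.0931,1.0146,1.9996),(.4281,.1796,.5125,.06,1.33,1.73),(.5308,-.1657,.3377,.32,1.45,1.38),(.5807,-.3391,.2488,.57,1.26,1.32),(.5687,-.3642,.1532,.67,1.36,1.12),(.4588,-.0581,.1172,.49,1.94,.72),(.4497,-.0771,.4577,.07,1.46,1.6),(.8128,.1719,.4978,.79,.22,2.09),(.8548,.1178,.5955,.68,.22,1.9),(.9066,.1358,.6553,.66,.22,1.66)]
E
python3 - <<'E'
from h import *
from scipy.optimize import least_squares,fsolve
D=np.array(D)
def f(p,q2,q3,q5):
    a,b,L,h,k,c=p;s=q2+q3
    return a*np.sin(q2)+b*np.sin(s)+k*np.cos(s)+L*np.sin(s+q5)+c, h+a*np.cos(q2)+b*np.cos(s)-k*np.sin(s)+L*np.cos(s+q5)
def res(p):
    r,z=f(p[:6],D[:,3],D[:,4],D[:,5]);R=np.sqrt(D[:,0]**2+D[:,1]**2-p[6]**2)
    return np.r_[r-R,z-D[:,2]]
s=least_squares(res,[.4,.4,.2,.3,0,0,.11]);p=s.x;print(p.round(3),abs(s.fun).max())
for tilt in (0,15,25,35):
  for x in (.42,.45,.48,.52,.56,.58):
    R=np.sqrt(x*x+.055**2-p[6]**2)
    g=lambda q:np.array(f(p,q[0],q[1],np.pi-np.radians(tilt)-q[0]-q[1]))-[R,.033]
    q,_,ok,_=fsolve(g,[.5,1.9],full_output=1)
    print(tilt,x,ok,q.round(2),round(np.pi-np.radians(tilt)-q.sum(),2))
E
```

```text
[ 0.591  0.393  0.318  0.282  0.113 -0.009  0.146] 0.004436333273443505Traceback (most recent call last):
  File "<stdin>", line 15, in <module>
    res = _root_hybr(_wrapped_func, x0, args, jac=fprime, **options)
    shape, dtype = _check_func('fsolve', 'func', func, x0, args, n, (n,))
                   ~~~~~~~~~~~^^^^^^^^^^^^^^^^^^^^^^^^^^^^^^^^^^^^^^^^^^^
    res = atleast_1d(thefunc(*((x0[:numinputs],) + args)))
                     ~~~~~~~^^^^^^^^^^^^^^^^^^^^^^^^^^^^^
    return func(*fargs)
  File "<stdin>", line 14, in <lambda>
  File "<stdin>", line 5, in f
ValueError: too many values to unpack (expected 6)
```

```bash
python3 - <<'E'
from h import *
from scipy.optimize import fsolve
p=[ 0.591,0.393,0.318,0.282,0.113,-0.009];off=.146
def f(p,q2,q3,q5):
    a,b,L,h,k,c=p;s=q2+q3
    return a*np.sin(q2)+b*np.sin(s)+k*np.cos(s)+L*np.sin(s+q5)+c, h+a*np.cos(q2)+b*np.cos(s)-k*np.sin(s)+L*np.cos(s+q5)
for tilt in (0,15,25,35):
  for x in (.42,.45,.48,.52,.56,.58):
    R=np.sqrt(x*x+.055**2-off**2)
    g=lambda q:np.array(f(p,q[0],q[1],np.pi-np.radians(tilt)-q[0]-q[1]))-[R,.033]
    q,_,ok,_=fsolve(g,[.5,1.9],full_output=1)
    print(tilt,x,ok,q.round(2),round(np.pi-np.radians(tilt)-q.sum(),2))
E
```

```text
0 0.42 1 [0.64 2.09] 0.41
0 0.45 1 [0.65 2.01] 0.48
0 0.48 1 [0.67 1.94] 0.54
0 0.52 1 [0.69 1.84] 0.61
0 0.56 1 [0.72 1.73] 0.69
0 0.58 1 [0.74 1.68] 0.73
15 0.42 1 [0.66 2.3 ] -0.08
15 0.45 1 [0.66 2.22] 0.0
15 0.48 1 [0.66 2.14] 0.08
15 0.52 1 [0.67 2.04] 0.17
15 0.56 1 [0.69 1.94] 0.25
15 0.58 1 [0.7  1.89] 0.29
25 0.42 1 [0.77 2.44] -0.51
25 0.45 1 [0.74 2.36] -0.39
25 0.48 1 [0.72 2.28] -0.29
25 0.52 1 [0.71 2.17] -0.18
25 0.56 1 [0.71 2.07] -0.08
25 0.58 1 [0.72 2.02] -0.03
35 0.42 1 [1.02 2.59] -1.08
35 0.45 1 [0.91 2.49] -0.88
35 0.48 1 [0.85 2.41] -0.73
35 0.52 1 [0.81 2.3 ] -0.57
35 0.56 1 [0.79 2.19] -0.45
35 0.58 1 [0.78 2.14] -0.39
```

>>> servo_tool(
  moves="-0.032 0.011 -0.01 0 0;-0.063 0.022 -0.02 0 0;-0.095 0.034 -0.031 0 0;-0.127 0.045 -0.042 0 0;-0.158 0.056 -0.052 0 0;-0.19 0.067 -0.062 0 0;-0.22 0.079 -0.073 0 0;-0.253 0.09 -0.083 0 0;-0.285 0.1 -0.094 0 0;-0.316 0.112 -0.104 0 0",
)

```text
time: 14.63
position: [0.5978, 0.0003, 0.5506]
tool_rot: [0.952, 0.036, 0.299, -0.051]
ft_force: [0.2, -1.0, 0.6]
grip_width: 0.0006
grip_force: 0.0
```

```bash
python3 -c "
from h import *
st([.48,-.06,.35],[.46,-.06,.25])"
```

```text
t 14.63 p [5.978e-01 3.000e-04 5.506e-01] q [-0.35  0.01  1.43  0.34  1.18  1.1 ] f [ 0.2 -1.   0.6] w 0.0006
x [0.818 0.038 0.574] y [ 0.099 -0.992 -0.076] z [ 0.567  0.119 -0.815]
[0.48, -0.06, 0.35] -> [-0.2138  0.0634  0.0897]
[0.46, -0.06, 0.25] -> [-0.2876  0.069   0.1599]
```

Orientation is tracking well and joint 4 is swinging positive.

>>> servo_tool(
  moves="-0.03 0.009 0.012 0 0;-0.06 0.018 0.025 0 0;-0.09 0.027 0.038 0 0;-0.12 0.036 0.05 0 0;-0.15 0.045 0.063 0 0;-0.18 0.054 0.076 0 0;-0.214 0.063 0.09 0 0;-0.238 0.065 0.113 0 0;-0.262 0.067 0.136 0 0;-0.287 0.069 0.16 0 0",
)

```text
time: 15.47
position: [0.4617, -0.061, 0.2507]
tool_rot: [0.952, 0.036, 0.3, -0.049]
ft_force: [1.2, -0.9, -0.6]
grip_width: 0.0002
grip_force: 0.0
```

```bash
python3 - <<'E'
from h import *
p,M=st([.46,-.06,.13],[.46,-.06,.033])
m=cams.camera_model('wrist');im=cams.camera('wrist');cv2.imwrite('pics/w3.png',im)
E
```

```text
t 15.47 p [ 0.4617 -0.061   0.2507] q [-0.7   0.14  2.21  0.95  0.59  0.05] f [ 1.2 -0.9 -0.6] w 0.0002
x [0.818 0.038 0.574] y [ 0.097 -0.993 -0.072] z [ 0.567  0.114 -0.816]
[0.46, -0.06, 0.13] -> [-0.0707  0.0075  0.0975]
[0.46, -0.06, 0.033] -> [-0.1264  0.0144  0.1766]
```

View pics/w3.png

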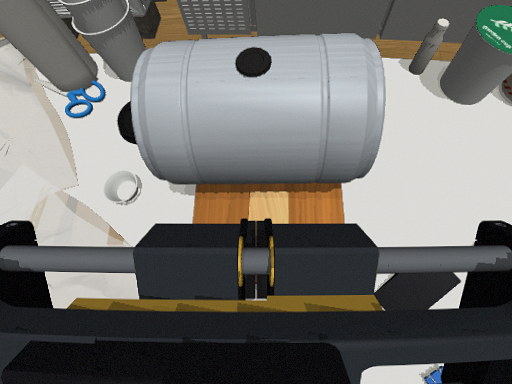

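The lean works. The wedge (250–289, 190–222) sits centred on the board, and the keg hasn't moved. I'll work out where the thick end is from the earlier held-wedge view.

```bash
python3 - <<'E'
from h import *
p,M=st([.45,-.061,.13],[.45,-.061,.033],[.455,-.061,.05])
m=cams.camera_model('wrist')
Rt=m['R']@M; tt=m['R']@p+m['t']   # cam = Rt*tool+tt
p0=np.array([.4588,-.0581,.1172]);M0=np.array([[.996,.088,.011],[.088,-.996,.033],[.014,-.032,-.999]])
m2=dict(m);m2['R']=Rt@M0.T;m2['t']=tt-m2['R']@p0
b=p0[2]-.0088
a=plane(m2,[[207,289],[304,290]],b+.031).mean(0);c=plane(m2,[[211,116],[308,118]],b+.0035).mean(0)
print('thick rel',(a-p0)@M0, 'thin rel',(c-p0)@M0)
E
```

```text
t 15.52 p [ 0.4572 -0.0582  0.244 ] q [-0.7   0.15  2.22  0.95  0.59  0.04] f [-2.9  1.4 -5.4] w 0.0006
x [0.825 0.037 0.564] y [ 0.099 -0.992 -0.08 ] z [ 0.557  0.122 -0.822]
[0.45, -0.061, 0.13] -> [-0.0703  0.0112  0.0893]
[0.45, -0.061, 0.033] -> [-0.1251  0.019   0.169 ]
[0.455, -0.061, 0.05] -> [-0.1113  0.0181  0.1578]
thick rel [-0.02422445 -0.00083025 -0.02251412] thin rel [0.06875849 0.00142    0.00620905]
```

>>> servo_tool(
  moves="-0.018 0.003 0.022 0 0;-0.036 0.006 0.045 0 0;-0.053 0.009 0.067 0 0;-0.07 0.011 0.089 0 0;-0.083 0.013 0.109 0 0;-0.095 0.015 0.127 0 0;-0.105 0.017 0.143 0 0;-0.11 0.018 0.154 0 0;-0.11 0.018 0.154 0 0",
)

```text
time: 16.27
position: [0.462, -0.0649, 0.0573]
tool_rot: [0.953, 0.035, 0.298, -0.052]
ft_force: [0.8, 0.4, -0.8]
grip_width: 0.0005
grip_force: 0.0
```

```bash
python3 -c "
from h import *
st([.455,-.061,.035])"
```

```text
t 16.27 p [ 0.462  -0.0649  0.0573] q [-0.71  0.77  2.4   2.26  0.63 -1.47] f [ 0.8  0.4 -0.8] w 0.0005
x [0.82  0.035 0.571] y [ 0.097 -0.992 -0.078] z [ 0.564  0.119 -0.817]
[0.455, -0.061, 0.035] -> [-0.0183 -0.0028  0.0147]
```

>>> servo_tool(
  moves="-0.008 -0.001 0.006 0 0;-0.014 -0.003 0.012 0 0;-0.017 -0.003 0.015 0 0;-0.017 -0.003 0.015 0 0",
)

```text
time: 16.6
position: [0.4559, -0.0597, 0.0381]
tool_rot: [0.952, 0.036, 0.299, -0.052]
ft_force: [0.1, 0.0, 0.1]
grip_width: 0.0003
grip_force: 0.0
```

```bash
python3 -c "
from h import *
st([.505,-.0565,.033],[.555,-.052,.033])"
```

```text
t 16.6 p [ 0.4559 -0.0597  0.0381] q [-0.71  0.86  2.42  2.36  0.71 -1.6 ] f [0.1 0.  0.1] w 0.0003
x [0.819 0.037 0.573] y [ 0.098 -0.992 -0.077] z [ 0.566  0.12  -0.816]
[0.505, -0.0565, 0.033] -> [0.0374 0.002  0.0324]
[0.555, -0.052, 0.033] -> [0.0785 0.0025 0.0612]
```

>>> servo_tool(
  moves="0.004 0 0.004 0 0;0.008 0 0.008 0 0;0.012 0.001 0.011 0 0;0.016 0.001 0.014 0 0;0.02 0.001 0.018 0 0;0.024 0.001 0.021 0 0;0.028 0.001 0.025 0 0;0.032 0.002 0.028 0 0;0.037 0.002 0.032 0 0;0.037 0.002 0.032 0 0",
)

```text
time: 17.43
position: [0.5048, -0.056, 0.0336]
tool_rot: [0.952, 0.036, 0.299, -0.051]
ft_force: [0.1, 0.1, -0.2]
grip_width: 0.0004
grip_force: 0.0
```

```bash
python3 - <<'E'
from h import *
p,M=st([.53,-.0542,.033],[.555,-.052,.033])
im=cams.camera('wrist');cv2.imwrite('pics/w4.png',im)
im=cams.camera('top');cv2.imwrite('pics/t4.png',im)
im=cams.camera('side');cv2.imwrite('pics/s4.png',im)
im=np.hstack([cv2.resize(cv2.imread('pics/w4.png'),(400,300)),cv2.resize(im[130:290,150:360],(400,300))])
cv2.imwrite('pics/m4.png',im)
E
```

```text
t 17.43 p [ 0.5048 -0.056   0.0336] q [-0.6   0.81  2.3   2.3   0.6  -1.4 ] f [ 0.1  0.1 -0.2] w 0.0004
x [0.818 0.039 0.574] y [ 0.1   -0.992 -0.076] z [ 0.566  0.119 -0.816]
[0.53, -0.0542, 0.033] -> [0.0204 0.0008 0.015 ]
[0.555, -0.052, 0.033] -> [0.0409 0.0011 0.0294]
```

View pics/m4.png

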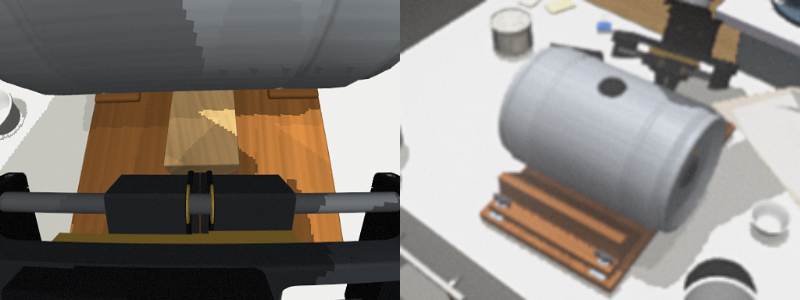

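>>> servo_tool(
  moves="0.002 0 0.0015 0 0;0.004 0 0.003 0 0;0.006 0 0.0045 0 0;0.008 0 0.006 0 0;0.01 0 0.0075 0 0;0.012 0.0005 0.009 0 0;0.014 0.0005 0.0105 0 0;0.016 0.0005 0.012 0 0;0.018 0.001 0.0135 0 0;0.0204 0.001 0.015 0 0",
)

```text
time: 18.42
position: [0.529, -0.0544, 0.0327]
tool_rot: [0.952, 0.036, 0.298, -0.052]
ft_force: [-0.9, -0.2, 0.8]
grip_width: 0.0008
grip_force: 0.2
```

```bash
python3 - <<'E'
from h import *
p,M=st([.54,-.0535,.033])
mt=cams.camera_model('top');T=cams.camera('top');cv2.imwrite('pics/t5.png',T)
mw=cams.camera_model('wrist');W=cams.camera('wrist');cv2.imwrite('pics/w5.png',W)
for f in ('t2f','t4','t5'):
    g=cv2.cvtColor(cv2.imread(f'pics/{f}.png'),cv2.COLOR_BGR2HSV)
    col=[];
    for x in (215,225,235,245,255):
        s=g[130:165,x,1].astype(int);col.append(s.tolist())
    print(f,[int(np.where(np.array(c)>100)[0].max())+130 if (np.array(c)>100).any() else 0 for c in col])
E
```

```text
t 18.42 p [ 0.529  -0.0544  0.0327] q [-0.56  0.8   2.23  2.25  0.54 -1.29] f [-0.9 -0.2  0.8] w 0.0008
x [0.819 0.037 0.572] y [ 0.099 -0.992 -0.077] z [ 0.565  0.12  -0.816]
[0.54, -0.0535, 0.033] -> [0.0092 0.0002 0.0061]
t2f [155, 154, 153, 152, 152]
t4 [155, 154, 153, 152, 152]
t5 [150, 149, 148, 147, 147]
```

>>> servo_tool(
  moves="0.0015 0 0.001 0 0;0.003 0 0.002 0 0;0.0045 0 0.003 0 0;0.006 0 0.004 0 0;0.006 0 0.004 0 0",
)

```text
time: 18.93
position: [0.5358, -0.0535, 0.0328]
tool_rot: [0.952, 0.036, 0.298, -0.052]
ft_force: [-1.3, -0.1, -0.3]
grip_width: 0.0004
grip_force: 0.2
```

>>> servo_tool(
  moves="0.0015 0 0.001 0 0;0.003 0 0.002 0 0;0.0045 0 0.003 0 0;0.006 0 0.004 0 0;0.006 0 0.004 0 0",
)

```text
time: 19.35
position: [0.5397, -0.0522, 0.0324]
tool_rot: [0.953, 0.035, 0.295, -0.052]
ft_force: [-9.4, -3.0, 6.5]
grip_width: 0.0006
grip_force: 4.7
```

```bash
cat >>h.py <<'E'
def rear(f):
    g=cv2.cvtColor(f,cv2.COLOR_BGR2HSV)[...,1].astype(float);r=[]
    for x in range(212,262,4):
        s=g[130:170,x];i=np.where(s>100)[0].max();a,b=s[i],s[min(i+1,39)]
        # sub-pixel crossing of 100
        r.append(130+i+(a-100)/max(a-b,1))
    return np.mean(r)
def watch():
    T=cams.camera('top');print('rear row',round(rear(T),2));return T
E
python3 - <<'E'
from h import *
for f in ('t2f','t4','t5'):print(rear(cv2.imread(f'pics/{f}.png')))
watch();st()
E
```

```text
153.59568489294986
153.58811990687192
148.61921285788637Traceback (most recent call last):
  File "<stdin>", line 3, in <module>
  File "h.py", line 29, in watch
    T=cams.camera('top');print('rear row',round(rear(T),2));return T
                                                ~~~~^^^
  File "h.py", line 24, in rear
    s=g[130:170,x];i=np.where(s>100)[0].max();a,b=s[i],s[min(i+1,39)]
                     ~~~~~~~~~~~~~~~~~~~~~~^^
    return umr_maximum(a, axis, None, out, keepdims, initial, where)
ValueError: zero-size array to reduction operation maximum which has no identity
```

The force jump to 9 N puts bar contact at about TCP x = 0.537. I'll take reference images here, then drive about 12 mm further.

```bash
python3 - <<'E'
from h import *
for n in ('top','side'):cv2.imwrite(f'pics/ref_{n}.png',cams.camera(n))
st([.552,-.052,.0325],[.559,-.0514,.0325])
E
```

```text
t 19.5 p [ 0.5396 -0.0522  0.0324] q [-0.53  0.79  2.2   2.22  0.51 -1.23] f [-9.1 -2.2  5.3] w 0.0004
x [0.823 0.036 0.566] y [ 0.097 -0.992 -0.079] z [ 0.559  0.12  -0.82 ]
[0.552, -0.052, 0.0325] -> [0.0103 0.001  0.0068]
[0.559, -0.0514, 0.0325] -> [0.0161 0.0011 0.0108]
```

>>> servo_tool(
  moves="0.0015 0.0005 0.001 0 0;0.003 0.0005 0.002 0 0;0.0045 0.001 0.003 0 0;0.006 0.001 0.004 0 0;0.0075 0.001 0.005 0 0;0.009 0.001 0.006 0 0;0.0105 0.001 0.007 0 0;0.0105 0.001 0.007 0 0",
)

```text
time: 20.17
position: [0.551, -0.0511, 0.0323]
tool_rot: [0.954, 0.035, 0.294, -0.052]
ft_force: [-11.4, -1.4, 7.3]
grip_width: 0.0003
grip_force: 5.7
```

```bash
python3 - <<'E'
from h import *
for n in ('top','side','wrist'):cv2.imwrite(f'pics/a_{n}.png',cams.camera(n))
st([.559,-.0514,.0325])
g=lambda f:cv2.cvtColor(cv2.imread(f),cv2.COLOR_BGR2GRAY).astype(np.float32)
# side: local shift of keg patches between ref and now (phase correlation), and of the fixed board as control
for a,b in (('pics/s4.png','pics/ref_side.png'),('pics/ref_side.png','pics/a_side.png')):
  A,B=g(a),g(b)
  for n,(x0,y0,x1,y1) in dict(kegend=(282,190,326,250),kegleft=(196,160,240,215),board=(190,235,270,285)).items():
    w=cv2.createHanningWindow((x1-x0,y1-y0),cv2.CV_32F)
    print(n,np.round(cv2.phaseCorrelate(A[y0:y1,x0:x1],B[y0:y1,x0:x1],w),2))
E
```

```text
t 20.32 p [ 0.551  -0.0511  0.0323] q [-0.52  0.79  2.17  2.19  0.49 -1.17] f [-11.9  -0.2   6.9] w 0.0004
x [0.824 0.037 0.565] y [ 0.098 -0.992 -0.079] z [ 0.557  0.121 -0.821]
[0.559, -0.0514, 0.0325] -> [0.0067 0.001  0.0043]Traceback (most recent call last):
  File "<stdin>", line 10, in <module>
    return _wrapfunc(a, 'round', decimals=decimals, out=out)
    return _wrapit(obj, method, *args, **kwds)
    conv = _array_converter(obj)
ValueError: setting an array element with a sequence. The requested array has an inhomogeneous shape after 1 dimensions. The detected shape was (2,) + inhomogeneous part.
```

>>> servo_tool(
  moves="0.0015 0 0.001 0 0;0.003 0 0.002 0 0;0.0045 0 0.003 0 0;0.006 0 0.004 0 0;0.007 0 0.0047 0 0;0.007 0 0.0047 0 0",
)

```text
time: 20.82
position: [0.5593, -0.0503, 0.0323]
tool_rot: [0.954, 0.035, 0.294, -0.052]
ft_force: [-11.8, 0.1, 5.7]
grip_width: 0.0003
grip_force: 5.6
```

```bash
python3 - <<'E'
from h import *
for n in ('top','side','wrist'):cv2.imwrite(f'pics/b_{n}.png',cams.camera(n))
st()
g=lambda f:cv2.cvtColor(cv2.imread(f),cv2.COLOR_BGR2GRAY).astype(np.float32)
m=cams.camera_model('side')
ex=np.array([.996,.089,0]);P=np.array([.67,-.04,.112]);h=.005*(ex+[0,0,1])
print('5mm up+back px',proj(m,P+h)-proj(m,P),'10mm back',proj(m,P+.01*ex)-proj(m,P))
for a,b in (('side0','s4'),('s4','ref_side'),('ref_side','a_side'),('ref_side','b_side')):
  A,B=g(f'pics/{a}.png'),g(f'pics/{b}.png')
  for n,(x0,y0,x1,y1) in dict(kegend=(282,190,326,250),kegleft=(196,160,240,215),board=(190,235,270,285)).items():
    w=cv2.createHanningWindow((x1-x0,y1-y0),cv2.CV_32F)
    s,r=cv2.phaseCorrelate(A[y0:y1,x0:x1],B[y0:y1,x0:x1],w);print(a,b,n,np.round(s,2),round(r,2))
E
```

```text
t 20.97 p [ 0.5593 -0.0503  0.0323] q [-0.5   0.79  2.15  2.17  0.47 -1.14] f [-12.4   0.    5.8] w 0.0007
x [0.825 0.037 0.565] y [ 0.098 -0.992 -0.079] z [ 0.557  0.121 -0.822]
5mm up+back px [[-1.0882919  -0.16571315]] 10mm back [[-2.18297214  2.40517756]]
side0 s4 kegend [ 0.85 -0.41] 0.78
side0 s4 kegleft [0.29 0.18] 0.78
side0 s4 board [ 0.02 -0.01] 1.03
s4 ref_side kegend [-3.74  4.31] 0.47
s4 ref_side kegleft [-1.43 -0.25] 0.8
s4 ref_side board [-0.06  0.12] 0.99
ref_side a_side kegend [ 0.6  -0.05] 0.95
ref_side a_side kegleft [ 0.72 -0.68] 0.72
ref_side a_side board [0.12 0.23] 0.99
ref_side b_side kegend [ 0.75 -0.51] 0.98
ref_side b_side kegleft [-0.4   0.07] 0.87
ref_side b_side board [0.1  0.21] 1.01
```

>>> servo_tool(
  moves="-0.008 0 -0.0055 0 0;-0.0165 0 -0.011 0 0;-0.024 0 -0.03 0 0;-0.028 0 -0.065 0 0;-0.03 0 -0.1 0 0;-0.03 0 -0.14 0 0;-0.03 0 -0.18 0 0;-0.03 0 -0.2 0 0;-0.03 0 -0.2 0 0",
)

```text
time: 21.72
position: [0.4253, -0.0771, 0.182]
tool_rot: [0.952, 0.036, 0.299, -0.05]
ft_force: [0.4, -0.6, 0.1]
grip_width: 0.0005
grip_force: 0.0
```

```bash
python3 - <<'E'
from h import *
st()
for n in ('top','side','wrist'):cv2.imwrite(f'pics/c_{n}.png',cams.camera(n))
r=[cv2.resize(cv2.imread(f'pics/{f}.png')[150:270,190:340],(390,295),interpolation=cv2.INTER_CUBIC) for f in ('side0','c_side')]
w=cv2.resize(cv2.imread('pics/c_wrist.png'),(390,295))
t=cv2.resize(cv2.imread('pics/c_top.png')[130:290,170:310],(390,295),interpolation=cv2.INTER_CUBIC)
cv2.imwrite('pics/m6.png',np.vstack([np.hstack(r),np.hstack([w,t])]))
E
```

```text
t 21.72 p [ 0.4253 -0.0771  0.182 ] q [-0.83  0.32  2.37  1.38  0.53 -0.6 ] f [ 0.4 -0.6  0.1] w 0.0005
x [0.818 0.038 0.574] y [ 0.099 -0.992 -0.074] z [ 0.566  0.117 -0.816]
```

View pics/m6.png

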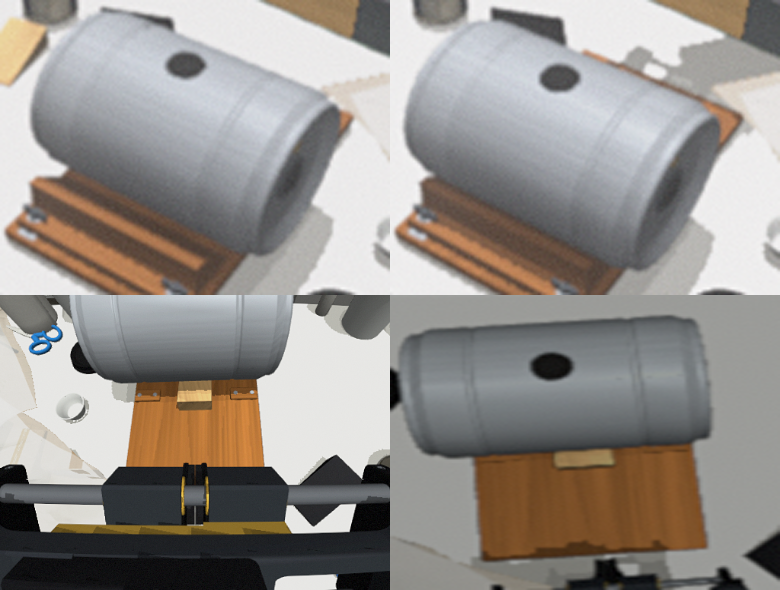

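The wedge is centred between the cleats in the wrist tile at (195,398). The keg sits back against the bar, with the tool clear. I'll check the lift using the end recess on the keg axis, before against after.

```bash
python3 - <<'E'
from h import *
from scipy.optimize import least_squares
ms=cams.camera_model('side');mt=cams.camera_model('top')
ex=np.array([.996,.089,0])
# recess: match a template of the end disc
def g(f):return cv2.cvtColor(cv2.imread(f),cv2.COLOR_BGR2GRAY).astype(np.float32)
A,B=g('pics/side0.png'),g('pics/c_side.png')
def shift(A,B,x0,y0,x1,y1,pad=10):
    up=8
    T=cv2.resize(A[y0:y1,x0:x1],None,fx=up,fy=up,interpolation=2);S=cv2.resize(B[y0-pad:y1+pad,x0-pad:x1+pad],None,fx=up,fy=up,interpolation=2)
    r=cv2.matchTemplate(S,T,cv2.TM_CCOEFF_NORMED);_,v,_,l=cv2.minMaxLoc(r);return np.array(l)/up-pad,v
for b in ((294,212,312,232),(290,205,318,240),(288,195,324,252)):print(b,shift(A,B,*b))
# model: axis end point displacement
P=np.array([.62,-.046,.112])+.029*ex+.13*np.array([-.089,.996,0])
print('end proj',proj(ms,P))
J=np.array([(proj(ms,P+d)-proj(ms,P))[0]/10 for d in (.01*ex,[0,0,.01])]).T;print('px/mm back,up',J.round(3).tolist())
s,_=shift(A,B,290,205,318,240);print('back,up mm',np.linalg.solve(J,s))
# top: front/rear silhouettes, saturation edges along columns
E
```

```text
(294, 212, 312, 232) (array([-4.375,  5.25 ]), 0.9947245717048645)
(290, 205, 318, 240) (array([-4.375,  5.5  ]), 0.9955628514289856)
(288, 195, 324, 252) (array([-4.25 ,  5.375]), 0.9952049255371094)
end proj [[302.5355292  222.15868178]]
px/mm back,up [[-0.194, 0.041], [0.262, -0.272]]
back,up mm [23.0155056   1.91302694]
```

```bash
python3 - <<'E'
from h import *
ms=cams.camera_model('side');mt=cams.camera_model('top')
ex=np.array([.996,.089,0]);ey=np.array([-.089,.996,0])
def g(f):return cv2.cvtColor(cv2.imread(f'pics/{f}.png'),cv2.COLOR_BGR2GRAY).astype(np.float32)
def shift(A,B,b,pad=10,up=8):
    x0,y0,x1,y1=b
    T=cv2.resize(A[y0:y1,x0:x1],None,fx=up,fy=up,interpolation=2);S=cv2.resize(B[y0-pad:y1+pad,x0-pad:x1+pad],None,fx=up,fy=up,interpolation=2)
    _,v,_,l=cv2.minMaxLoc(cv2.matchTemplate(S,T,cv2.TM_CCOEFF_NORMED));return np.array(l)/up-pad,round(v,3)
for f in ('s1x','s4','ref_side','a_side','b_side','c_side'):
    try:print(f,shift(g('side0'),g(f),(290,205,318,240)))
    except Exception as e:pass
# top: bottom-feature: keg end extents along y and silhouettes front/rear at columns clear of arm
def prof(f,cols):
    hs=cv2.cvtColor(cv2.imread(f'pics/{f}.png'),cv2.COLOR_BGR2HSV)[...,1].astype(float);o=[]
    for x in cols:
        s=hs[:,x];k=185
        r=k
        while s[r]<95:r-=1
        fr=k
        while s[fr]<95:fr+=1
        o.append((r+(s[r]-95)/(s[r]-s[r+1]), fr-(s[fr]-95)/(s[fr]-s[fr-1])))
    return np.array(o)
for f in ('top0','c_top'):
    cols=[212,262,266];p=prof(f,cols)
    for x,(r,fr) in zip(cols,p):
        c,d=ray(mt,[[x,r],[x,fr]]);d2=np.c_[d@ex,d[:,2]];d2/=np.linalg.norm(d2,axis=1)[:,None]
        b=d2.sum(0);b/=np.linalg.norm(b);half=np.arccos(d2[0]@d2[1])/2;D=.09/np.sin(half)
        ax=np.array([(c-[.62,-.046,0])@ex,c[2]])+D*b
        print(f,x,round(r,2),round(fr,2),'axis x,z mm',(ax*1e3).round(1),'x at z=.112',round((((c-[.62,-.046,0])@ex)+b[0]/b[1]*(.112-c[2]))*1e3,1))
E
```

```text
s4 (array([0.125, 0.375]), 0.953)
ref_side (array([-3.625,  5.25 ]), 0.944)
a_side (array([-4.125,  5.875]), 0.944)
b_side (array([-4.  ,  5.25]), 0.947)
c_side (array([-4.375,  5.5  ]), 0.996)
top0 212 155.67 225.87 axis x,z mm [ 30.  103.5] x at z=.112 27.9
top0 262 151.35 220.88 axis x,z mm [31.1 97. ] x at z=.112 27.5
top0 266 151.16 221.13 axis x,z mm [ 28.6 102.9] x at z=.112 26.4
c_top 212 127.01 216.03 axis x,z mm [ 20.3 306.2] x at z=.112 78.2
c_top 262 126.41 211.08 axis x,z mm [ 26.6 270.4] x at z=.112 73.0
c_top 266 126.41 211.05 axis x,z mm [ 25.9 270.3] x at z=.112 72.0[ WARN:0@0.354] global loadsave.cpp:275 findDecoder imread_('pics/s1x.png'): can't open/read file: check file path/integrity
```

```bash
python3 -c "
from rig import job;print(job.hand_in())"
```

```text
the job is handed in; nothing more can be done
None
```

I handed the job in with the wedge driven in midway under the keg, the keg back against the rear bar and the tool clear; I estimate the keg is raised about 5 mm. That comes from 20–23 mm of drive after bar contact, while a rougher camera check read 2–3 mm.

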